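# Ready the bead hopper: lock its gate cover and set the slide gate to half

## Task

The empty bead hopper on the packing counter has just been cleaned and must be made ready for filling. Lock the cover over its gate by pushing the black wing stud in and turning it a quarter turn clockwise until it clicks up and holds, and pull the stiff slide gate out to half open, its pointer on the middle mark of the five on the scale. Leave the other things on the counter where they stand.

Things in the scene. Friction and masses are not known exactly. Their poses are not given: they have to be found in the camera images.
- hopper: Bead hopper on four legs, fixed: a clear open bin, 180 mm wide, rim 308 mm up, behind a low gate housing. Origin on the counter below the wing stud; x level from the stud to the bin, z up. In this frame the housing is 146 mm wide (y), its flat cover 150 mm up from x = -35 mm to 105 mm; a lip 154 mm up follows, then the bin's upright front wall at x = 119 mm. The gate pulls out along -x.
- housing_front (a point): Middle of the housing's front face (hopper x = -35 mm), 132 mm up; hopper's axes. The face is upright, 140 mm wide, top 150 mm up. Below it the gate's blade comes out (top 114 mm up, 104 mm wide) between two guide rails (y = +-53 to +-70 mm, tops 120 mm up) that run on 170 mm in front of the face.
- scale_half (a point): Third (middle) mark of the scale cut across the top of the guide rail at the hopper's +y side, 120 mm up: five black marks 22.5 mm apart; long ones (first, third, fifth) mean shut, half open and fully open. The pointer on the gate's lip reaches over this rail.
- gate (a joint): How far the slide gate is pulled out, m: 0 shut, 0.045 half open (pointer on the third mark), 0.090 fully open (fifth mark; stop at 0.092). It starts shut or up to 12 mm open. Sliding friction about 10 N; it stays where it is left and can be pushed back likewise.
- gate_lip (a point): Middle of the gate's pull lip, 155 mm up, 15 mm below its top; hopper's axes. The lip is the bent-up front end of the blade: an upright plate 8 mm thick (x; 10.5 mm at its rubber edge), 84 mm wide (y), from the blade (114 mm up) to 172 mm up. With the gate shut, 55 mm of free space, open above, lies between the lip's rear face (+x side) and the housing's front face: fingers can hook in there.
- stud_turn (a joint): Turn of the wing stud, rad: 0 unlocked (wing along the hopper's x), growing clockwise seen from above to 1.57 locked (wing crosswise); stop at 1.60. Starts at 0 to 0.1. Unpressed it turns only some 0.2 rad: a cross bar under the cover is caught in its slot. Turns freely (under 0.05 N m) while pushed in.
- stud_push (a joint): How far the stud is pushed in (down), m: 0 proud, stop at 0.008. A spring pushes it out, 3.6 N at 0, 8.4 N at 0.008. It must be in more than 0.005 to turn. Let go after at least 1.4 rad of turn it clicks up to about 0.003 and stays locked in a notch; let go between, it hangs at about 0.005, not locked.
- stud_wing (a point): On the axis of the wing stud, 10 mm below the top of its wing (181 mm up while not pushed in); x along the wing, z up. The wing is an upright black bar 42 mm long, 10 mm thick, 32 mm high; its underside is 9 mm above the cover before it is pushed in, on a round neck 18 mm across.
- bowl_mid (a point): Middle of a wooden bowl, 100 mm across, 50 mm high, under the hopper's outlet, between its rear legs. Bystander.
- doll_tall_mid (a point): Middle of a wooden doll, 40 mm across and 150 mm tall, standing near the hopper. Bystander.
- doll_short_mid (a point): Middle of a wooden doll, 48 mm across the head and 95 mm tall, standing near the hopper. Bystander.
- jar_mid (a point): Middle of a glass jar with a black lid, 68 mm across, 85 mm tall. Bystander.
- tape_stand_mid (a point): Point 30 mm up in a blue tape dispenser, 170 x 62 mm, 98 mm high. Bystander.
- stapler_mid (a point): Middle of a black and grey stapler, 135 x 30 mm, 37 mm high. Bystander.

How it is judged:
By the outcome, as a careful person would: the job done as asked, in the order asked, and still so for the second after the job is handed in, with the robot touching nothing.
It also fails if it takes over 50 s, if anything falls off the work surface, if the arm or the gripper's body presses on something with over 40 N, if the wrist force passes 120 N, or if a joint passes its speed limit or range.

## Robot

A 6-joint arm with a two-finger parallel gripper is mounted at the origin on the work surface. World frame = base frame: x ahead of the robot, y to its left, z up, the work surface at z = 0. Lengths are in m, angles in rad, forces in N, time in s.
With the tool pointing down it reaches from about 0.4 to 0.925 m from the base axis. Payload 12.5 kg.
Tool frame: the origin (TCP) lies at the very end of the fingers, on their centre line; the grasp point (between the pads) lies 19 mm behind it; z points along the fingers, y is the line along which they close (so a half turn about z gives the same grasp; the last joint's range is limited). The gripper opens to 95 mm and grips with 3 to 60 N. Pads are 20 mm wide; open, the fingers measure 119 mm over their backs; the gripper's body (75 mm by 180 mm) begins 59 mm behind the grasp point.
Start: joints at [1.077, 0.491, 1.559, -0, 1.092, -0.106], TCP at [0.236, 0.579, 0.215] pointing down, gripper open.
Joint ranges: [-3.1, 3.1], [-0.84, 2.19], [0.05, 2.79], [-1.13, 4.28], [0.06, 2.93], [-2.69, 2.69]. Speed limits (rad/s): [2.22, 2.22, 2.79, 3.14, 3.14, 3.14].

## Interface

Orientations are given as a unit quaternion [x, y, z, w].
In Python, from plant import r, read_camera gives the robot as it stands.
- The arm moves only by the shell command python3 -m jog 'ROWS'. ROWS is a JSON object of lists of equal length, an entry for each row: "slide": the shift along the tool's x, y, z in mm, a list of three; "rot": the turn, a rotation vector about the tool's x, y, z in rad, a list of three; "grip": the opening, from 0 (shut) to 1 (fully open). In form: {"slide": [[tx, ty, tz], ...], "rot": [[wx, wy, wz], ...], "grip": [grip, ...]}. A call has 1 to 12 rows; each row shifts and turns the commanded pose from where the row before left it, along the tool's axes as they then stand; what a row does not reach is not made up. A row lasts 1/12 s, in which the tool goes at most 41.7 mm and 7.16 degrees, less where a joint would pass 70% of its speed; a pose out of reach is approached as far as the arm can. A call is refused whole if a number of a shift passes 41.7 or a number of a turn 0.125, either way. A call with a gripper value outside its range is refused whole. The fingers move at their own pace and stop on an object; the grip force is fixed at half the most. Time passes only in rows, so rows that do not move let the fingers close. It gives the time, the measured TCP pose, the force, the opening and the grip force at its end, in the units of the state.
- r.sense(): the state, without advancing time (a new reading comes with each control period).
- read_camera(name): name is "scene" or "top"; returns a dict with "color" (400x640x3 uint8, red, green, blue), "depth" (400x640 float32, m along the optical axis (not along the pixel's ray), 0 where there is no reading), "camera_matrix" (3x3 intrinsics, pixels), "dist" ([k1, k2, p1, p2, k3] as OpenCV has them; the pictures are not rectified), "T" (4x4, takes a point from camera to world coordinates). Camera axes: x right, y up, looking along -z (the intrinsics and any distortion apply to the point x, -y, -z); pixel columns grow to the right and rows downward; lengths in m; the calibration is good to about 2 mm. A picture is of the moment at which its call begins.
- r.finish_job(): hands the job in; it is judged then, once.
The state is a dict: "time_s": time; "joint_pos": joint angles; "joint_vel": joint speeds; "joint_efforts": joint torques, N m; "position": TCP position; "ee_rot": TCP orientation; "wrist_force": force on the tool from outside, world axes, zero at the start; "wrist_torque": the same for the moment, N m; "grip_width": finger opening in m; "grasp_force": force on a finger pad.
Only numpy, scipy, OpenCV 4.12 (cv2) and the standard library are available. Lean on these libraries where they do the work, as an engineer would, in place of code of your own. Each camera call takes 0.05 s, during which the arm holds its last target. There are 200 camera calls.

## Working session

There is one attempt and no reset: what is moved stays moved. The work goes in short steps, Python scripts to look and compute and a shell command to move; the robot and the scene stay as the last step left them, time stands still between calls to the robot, and variables do not carry over. Pictures are saved under pics/ and viewed, at most 10 in all, crops included, and the job is handed in when it is done.

```bash
ls; mkdir -p pics
python3 - <<'E'
from plant import r, read_camera
import cv2,numpy as np
for n in("scene","top"):
    c=read_camera(n); cv2.imwrite(f"pics/{n}0.png",c["color"][:,:,::-1]); np.savez(f"/tmp/{n}.npz",**c)
    print(n,c["camera_matrix"].tolist(),c["dist"],c["T"].round(3).tolist())
print(r.sense())
E
```

```text
pics
scene [[390.7034492878239, 0.0, 323.1100834975776], [0.0, 390.7034492878239, 209.58524604950335], [0.0, 0.0, 1.0]] [-0.06845654  0.          0.          0.          0.        ] [[-0.484, -0.711, 0.51, 1.077], [0.875, -0.395, 0.281, 0.168], [0.001, 0.582, 0.813, 0.912], [0.0, 0.0, 0.0, 1.0]]
top [[512.3003644346612, 0.0, 319.21127865607883], [0.0, 512.3003644346612, 200.20394417797402], [0.0, 0.0, 1.0]] [0.02909714 0.         0.         0.         0.        ] [[0.022, 0.98, -0.196, 0.359], [-1.0, 0.018, -0.025, -0.114], [-0.021, 0.196, 0.98, 1.411], [0.0, 0.0, 0.0, 1.0]]
{'time_s': 0.1, 'joint_pos': array([ 1.07737571e+00,  4.91485479e-01,  1.55937139e+00, -5.37734977e-05,
        1.09170302e+00, -1.05623685e-01]), 'joint_vel': array([ 1.61248302e-03, -2.96520905e-03, -1.54780413e-03,  1.04111201e-04,
       -9.68758501e-04,  8.78832281e-05]), 'joint_efforts': array([ 2.77143285e-03, -6.13628626e+01, -2.58608544e+01,  6.94000069e-02,
        4.69288719e-02, -2.22854294e-05]), 'position': array([0.236249  , 0.57840347, 0.21413466]), 'ee_rot': array([ 1.92673562e-01,  9.81262790e-01, -4.69120501e-04, -1.19905222e-04]), 'wrist_force': array([-0.55535614,  0.46324125,  0.23496421]), 'wrist_torque': array([-0.03432127,  0.00956492,  0.05938194]), 'grasp_force': 0.0, 'grip_width': 0.09485441222951066}
```

View pics/scene0.png

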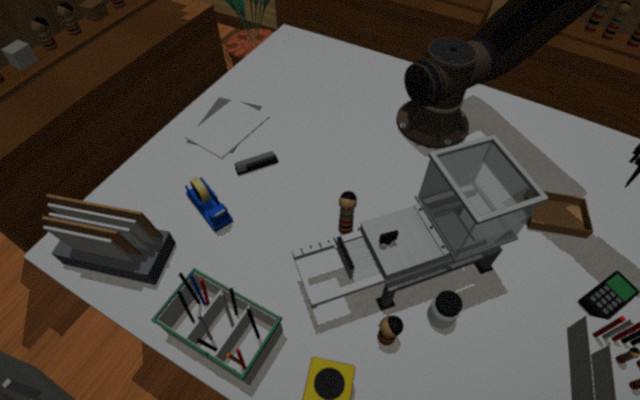

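View pics/top0.png

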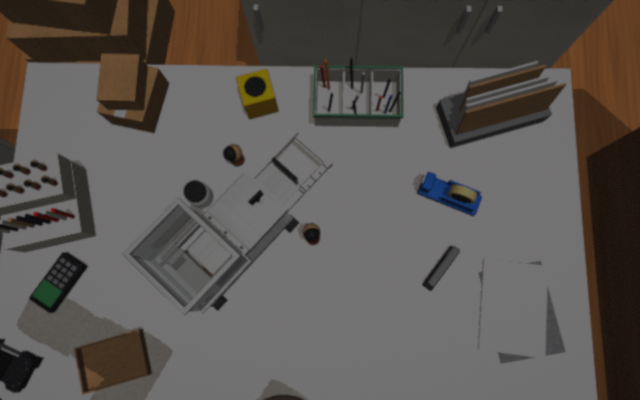

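The scene picture shows the stud at about (389,237), the gate lip at (345,255), and the scale rail on its upper left. In the top picture the stud is at (256,198), the lip at (286,170), the tall doll at (311,234), the short doll at (233,154) and the jar at (196,193).

```bash
cat > h.py <<'E'
import cv2,numpy as np
def ray(c,uv):
    p=cv2.undistortPoints(np.array([[uv]],float),c["camera_matrix"],c["dist"])[0,0]
    return c["T"][:3,3], c["T"][:3,:3]@np.array([p[0],-p[1],-1])
def onz(c,uv,z):
    o,d=ray(c,uv); return o+d*(z-o[2])/d[2]
def dark(c,x0,y0,x1,y1,th):
    g=c["color"].max(2)[y0:y1,x0:x1]; m=(g<th).astype(np.uint8)
    n,l,s,ce=cv2.connectedComponentsWithStats(m)
    i=1+np.argmax(s[1:,4]); ys,xs=np.where(l==i)
    return np.c_[xs+x0,ys+y0].astype(float)
def crop(c,x0,y0,x1,y1,k,f):
    cv2.imwrite(f,cv2.resize(c["color"][y0:y1,x0:x1,::-1],None,fx=k,fy=k,interpolation=cv2.INTER_CUBIC))
E
python3 - <<'E'
from h import *
t=dict(np.load("/tmp/top.npz"));s=dict(np.load("/tmp/scene.npz"))
for c,nm,bx in((t,"stud",(240,185,272,212)),(t,"lip",(268,152,302,188)),(s,"stud",(372,224,405,250)),(s,"lip",(330,228,360,282))):
    p=dark(c,*bx,60); m=p.mean(0); print(nm,len(p),m,p.min(0),p.max(0),cv2.minAreaRect(p.astype(np.float32)))
    print(onz(c,m,.185 if nm=="stud" else .16))
a=t["color"][130:260,170:350,::-1];b=s["color"][170:310,280:480,::-1]
A=cv2.resize(a,(780,563),interpolation=2)
cv2.imwrite("pics/t1.png",cv2.convertScaleAbs(A,alpha=1.6))
B=cv2.resize(b,(800,560),interpolation=2);cv2.imwrite("pics/s1.png",cv2.convertScaleAbs(B,alpha=1.3))
E
```

```text
stud 97 [255.51546392 197.7628866 ] [249. 191.] [262. 204.] ((256.0000305175781, 198.0), (7.0710673332214355, 15.55634880065918), 45.0)
[0.60673551 0.0735582  0.185     ]
lip 169 [284.22485207 169.84615385] [272. 157.] [296. 183.] ((284.7015686035156, 170.26339721679688), (33.931034088134766, 5.827587127685547), 43.602821350097656)
[0.68495576 0.00812906 0.16      ]
stud 183 [388.06010929 237.38251366] [379. 231.] [397. 244.] ((388.0, 237.5), (13.0, 18.0), 90.0)
[0.61747179 0.07687179 0.185     ]
lip 302 [344.75827815 256.8410596 ] [336. 237.] [353. 278.] ((345.02960205078125, 257.07098388671875), (42.461544036865234, 8.615386009216309), 67.38013458251953)
[0.69325875 0.01083325 0.16      ]
```

View pics/t1.png

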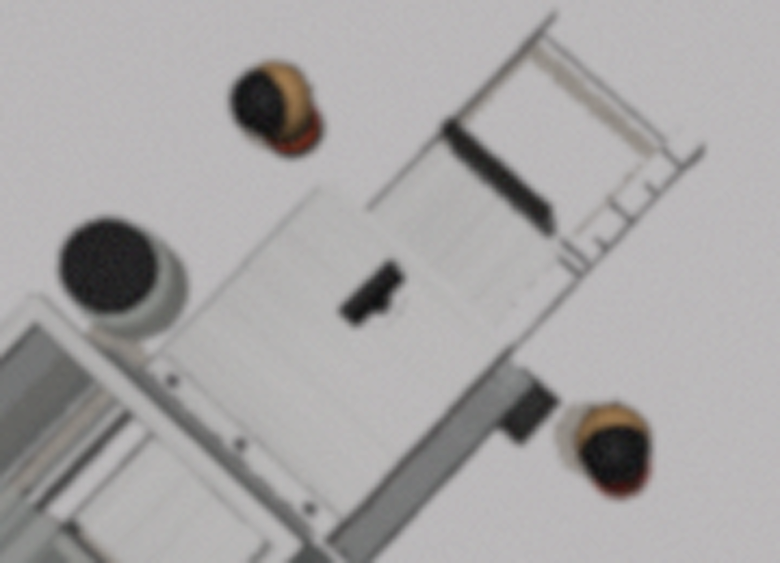

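View pics/s1.png

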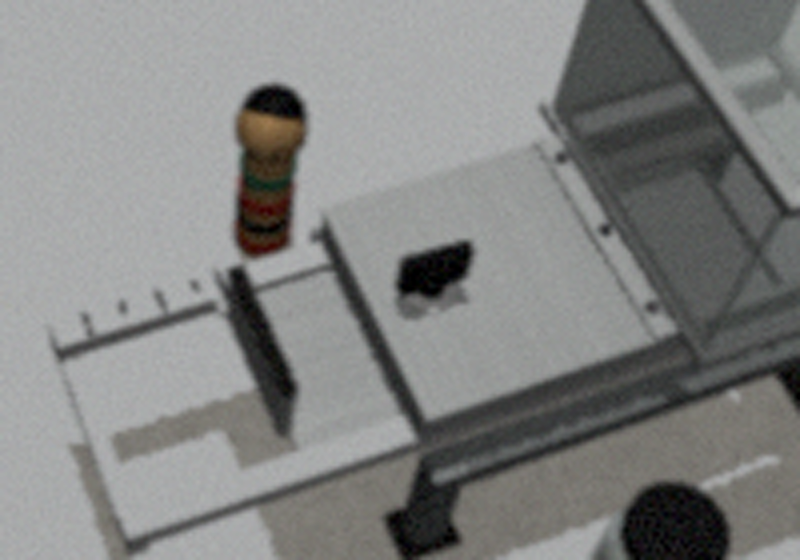

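Run:
```python
from h import *
t=dict(np.load("/tmp/top.npz"));s=dict(np.load("/tmp/scene.npz"))
T=lambda x,y,z:onz(t,(170+x/4.333-.5,130+y/4.333-.5),z)
S=lambda x,y,z:onz(s,(280+x/4-.5,170+y/4-.5),z)
P=lambda n,a:print(n,(a*1000).round(1))
P("rail L",T(370,208,.12));P("rail L end",T(555,12,.12));
P("scale rail",T(515,350,.12));P("end",T(700,150,.12))
P("T fl corner",T(322,188,.15));P("S fr corner",S(325,212,.15));P("S fl",S(422,420,.15))
for c,f,nm in(((622,210),T,"m3T"),((672,155),T,"m5T"),((162,303),S,"m3S"),((88,328),S,"m5S")): P(nm,f(*c,.12))
# wing top-face ends
P("wing T",T(394,268,.191));P("wing T",T(348,310,.191))
P("wing S",S(470,245,.191));P("wing S",S(401,266,.191))
P("lip T",T(449,124,.172));P("lip T",T(548,218,.172))
P("lip S",S(237,270,.172));P("lip S",S(292,385,.172))
```

```text
rail L [673.6  87.6 120. ]
rail L end [798.3 -19.7 120. ]
scale rail [588.7  -2.4 120. ]
end [ 712.8 -109.6  120. ]
T fl corner [677.8 111.7 150. ]
S fr corner [ 5.888e+02 -1.000e-01  1.500e+02]
S fl [684.6 104.3 150. ]
m3T [674.9 -63.6 120. ]
m5T [709.4 -92.8 120. ]
m3S [673.6 -62.3 120. ]
m5S [709.  -91.6 120. ]
wing T [621.7  61.4 191. ]
wing T [597.1  86.2 191. ]
wing S [596.1  88.  191. ]
wing S [626.8  60.4 191. ]
lip T [711.7  36.  172. ]
lip T [656.7 -23.2 172. ]
lip S [661.4 -21.1 172. ]
lip S [710.5  37.4 172. ]
```

```bash
python3 -m jog '{"slide": [[0,0,-37],[0,0,-37],[0,0,-37],[0,0,-37],[0,0,-37],[-30,-18,0],[-30,-18,0],[-30,-18,0],[-30,-18,0],[-30,-18,0],[-30,-18,0],[-30,-18,0]], "rot": [[0,0,0],[0,0,0],[0,0,0],[0,0,0],[0,0,0],[0,0,0],[0,0,0],[0,0,0],[0,0,0],[0,0,0],[0,0,0],[0,0,0]], "grip": [1,1,1,1,1,1,1,1,1,1,1,1]}'
python3 -m jog '{"slide": [[-30,-18,0],[-30,-18,0],[-30,-18,0],[-30,-18,0],[-30,-18,0],[-30,-18,0],[-30,-18,0],[-30,-18,0],[-30,-18,0],[-30,-18,0],[0,0,0],[0,0,0]], "rot": [[0,0,0],[0,0,0],[0,0,0],[0,0,0],[0,0,0],[0,0,0],[0,0,0],[0,0,0],[0,0,0],[0,0,0],[0,0,0],[0,0,0]], "grip": [1,1,1,1,1,1,1,1,1,1,0.6,0.6]}'
```

```text
time_s: 1.1
position: [0.3837, 0.381, 0.3994]
ee_rot: [0.193, 0.981, -0.0, -0.0]
wrist_force: [0.3, -1.1, -0.2]
grip_width: 0.0951
grasp_force: 0.0
time_s: 2.1
position: [0.5934, 0.101, 0.3986]
ee_rot: [0.194, 0.981, -0.0, -0.001]
wrist_force: [-0.1, -1.0, 0.1]
grip_width: 0.0866
grasp_force: 0.0
```

```bash
cat > d.py <<'E'
import sys,numpy as np
from plant import r
from scipy.spatial.transform import Rotation as R
s=r.sense();M=R.from_quat(s["ee_rot"])
t=np.array([float(v) for v in sys.argv[1:4]]);yaw=float(sys.argv[4])
ax=M.as_matrix()
print("p",(s["position"]*1000).round(1),"tilt",ax[:,2].round(3),"F",s["wrist_force"].round(1),"w",s["grip_width"],"q",s["joint_pos"].round(2),"t",s["time_s"])
print("yang",np.degrees(np.arctan2(ax[1,1],ax[0,1])))
y=np.array([np.cos(np.radians(yaw)),np.sin(np.radians(yaw)),0]);z=np.array([0,0,-1.]);x=np.cross(y,z)
N=np.c_[x,y,z]
print("slide mm now",(ax.T@(t-s["position"]*1000)).round(1),"rotvec",R.from_matrix(ax.T@N).as_rotvec().round(3),"slide after rot",(N.T@(t-s["position"]*1000)).round(1))
E
python3 d.py 610 74.5 230 48
```

```text
p [593.4 101.  398.6] tilt [-0.002  0.    -1.   ] F [-0.1 -1.   0.1] w 0.08655417661244601 q [ 0.06  0.34  1.33  0.    1.48 -1.12] t 2.1
yang 67.63034928477929
slide mm now [-25.7 -18.1 168.6] rotvec [-0.001 -0.001  0.343] slide after rot [-30.1  -8.6 168.6]
```

```bash
python3 -m jog '{"slide": [[0,0,0],[0,0,0],[0,0,0],[-15,-4.3,0],[-15,-4.3,0],[0,0,40],[0,0,40],[0,0,40],[0,0,40],[0,0,0],[0,0,0]], "rot": [[0,0,0.115],[0,0,0.115],[0,0,0.113],[0,0,0],[0,0,0],[0,0,0],[0,0,0],[0,0,0],[0,0,0],[0,0,0],[0,0,0]], "grip": [0.6,0.6,0.6,0.6,0.6,0.6,0.6,0.6,0.6,0.6,0.6]}'
python3 d.py 610 74.5 168 48
python3 - <<'E'
from plant import read_camera
import cv2
a=read_camera("top")["color"][130:260,190:340,::-1];b=read_camera("scene")["color"][150:290,310:470,::-1]
o=cv2.hconcat([cv2.resize(a,(400,347),interpolation=2),cv2.resize(b,(397,347),interpolation=2)])
cv2.imwrite("pics/c2.png",cv2.convertScaleAbs(o,alpha=1.4))
E
```

```text
time_s: 3.02
position: [0.6094, 0.0755, 0.2391]
ee_rot: [0.356, 0.934, -0.001, -0.001]
wrist_force: [-0.5, 0.0, 0.9]
grip_width: 0.0572
grasp_force: 0.0
p [609.4  75.5 239.1] tilt [-0.003 -0.    -1.   ] F [-0.5  0.   0.9] w 0.057224890308191875 q [ 0.02  0.45  1.55  0.    1.14 -0.83] t 3.0167
yang 48.23887502555655
slide mm now [-1.3 -0.2 71. ] rotvec [-0.002 -0.002  0.004] slide after rot [-1.1 -0.4 71.1]
```

View pics/c2.png

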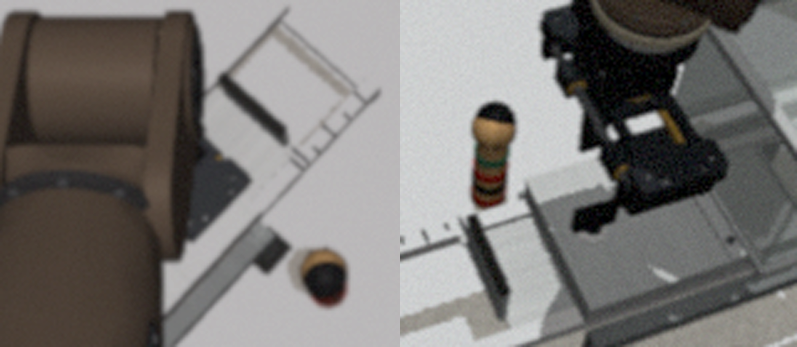

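The picture shows the gripper above the stud (scene crop at 593,216), with the stud, lip and doll untouched. I'll descend and grip.

```bash
python3 -m jog '{"slide": [[-1,0,20],[0,0,20],[0,0,20],[0,0,9],[0,0,0],[0,0,0],[0,0,0],[0,0,0],[0,0,0],[0,0,0],[0,0,0],[0,0,0]], "rot": [[0,0,0],[0,0,0],[0,0,0],[0,0,0],[0,0,0],[0,0,0],[0,0,0],[0,0,0],[0,0,0],[0,0,0],[0,0,0],[0,0,0]], "grip": [0.6,0.6,0.6,0.6,0.3,0,0,0,0,0,0,0]}'
python3 d.py 610 74.5 168 48
```

```text
time_s: 4.12
position: [0.6098, 0.075, 0.1708]
ee_rot: [0.357, 0.934, -0.0, -0.0]
wrist_force: [-5.2, -8.7, 3.6]
grip_width: 0.01
grasp_force: 30.0
p [609.8  75.  170.8] tilt [-0.001 -0.001 -1.   ] F [-5.2 -8.7  3.6] w 0.009979616487504239 q [ 0.02  0.52  1.63 -0.    0.99 -0.82] t 4.1167
yang 48.147288948891564
slide mm now [-0.5 -0.2  2.8] rotvec [-0.001  0.     0.003] slide after rot [-0.5 -0.2  2.8]
```

```bash
python3 -m jog '{"slide": [[0,-1,2],[0,0,3],[0,0,3],[0,0,0]], "rot": [[0,0,0],[0,0,0],[0,0,0],[0,0,0]], "grip": [0,0,0,0]}'
python3 d.py 610 74.5 163 48
```

```text
time_s: 4.45
position: [0.6095, 0.0744, 0.1631]
ee_rot: [0.357, 0.934, 0.0, 0.0]
wrist_force: [-3.2, -2.9, 8.0]
grip_width: 0.0099
grasp_force: 30.0
p [609.5  74.4 163.1] tilt [ 0.001 -0.    -1.   ] F [-3.2 -2.9  8. ] w 0.009932194133961817 q [ 0.01  0.53  1.64 -0.    0.97 -0.83] t 4.45
yang 48.12678789209196
slide mm now [-0.3  0.4  0.1] rotvec [0.    0.001 0.002] slide after rot [-0.3  0.4  0.1]
```

```bash
python3 -m jog '{"slide": [[0,0,0],[0,0,0],[0,0,0],[0,0,0],[0,0,0],[0,0,0],[0,0,0],[0,0,0],[0,0,0],[0,0,0],[0,0,0],[0,0,0]], "rot": [[0,0,0.1],[0,0,0.12],[0,0,0.12],[0,0,0.12],[0,0,0.12],[0,0,0.12],[0,0,0.12],[0,0,0.12],[0,0,0.12],[0,0,0.12],[0,0,0.12],[0,0,0.12]], "grip": [0,0,0,0,0,0,0,0,0,0,0,0]}'
python3 -m jog '{"slide": [[0,0,0],[0,0,0],[0,0,0]], "rot": [[0,0,0.06],[0,0,0.06],[0,0,0]], "grip": [0,0,0]}'
python3 d.py 610 74.5 163 -40.7; python3 -c "from plant import r;print(r.sense()['wrist_torque'])"
```

```text
time_s: 5.45
position: [0.6097, 0.0744, 0.1633]
ee_rot: [0.881, 0.473, 0.0, 0.0]
wrist_force: [-2.4, -2.3, 7.3]
grip_width: 0.0097
grasp_force: 30.0
time_s: 5.7
position: [0.6097, 0.0744, 0.1633]
ee_rot: [0.907, 0.42, 0.0, 0.0]
wrist_force: [-2.4, -2.1, 6.7]
grip_width: 0.0096
grasp_force: 30.0
p [609.7  74.4 163.3] tilt [ 0.001 -0.    -1.   ] F [-2.4 -2.1  6.7] w 0.009606312420666964 q [ 0.01  0.53  1.64 -0.    0.97  0.72] t 5.7
yang -40.320198073815966
slide mm now [0.3 0.2 0.3] rotvec [ 0.001 -0.001  0.007] slide after rot [0.3 0.2 0.3]
[-0.58517162  0.49826224  0.0490264 ]
```

```bash
python3 -m jog '{"slide": [[0,0,-2],[0,0,-1],[0,0,0],[0,0,0],[0,0,0],[0,0,0],[0,0,-10],[0,0,-25],[0,0,-30],[0,0,0]], "rot": [[0,0,0.02],[0,0,0],[0,0,0],[0,0,0],[0,0,0],[0,0,0],[0,0,0],[0,0,0],[0,0,0],[0,0,0]], "grip": [0,0,0.2,0.4,0.4,0.4,0.4,0.4,0.4,0.4]}'
python3 d.py 685 7.5 225 -40.7
```

```text
time_s: 6.53
position: [0.6113, 0.0748, 0.2365]
ee_rot: [0.911, 0.413, 0.004, 0.001]
wrist_force: [2.0, 0.5, 0.0]
grip_width: 0.038
grasp_force: 0.0
p [611.3  74.8 236.5] tilt [ 0.008  0.    -1.   ] F [2.  0.5 0. ] w 0.0380100610591563 q [0.01 0.45 1.56 0.   1.12 0.73] t 6.5333
yang -41.24449742675525
slide mm now [-2.1 99.7 12.1] rotvec [ 0.006 -0.005 -0.009] slide after rot [-3.  99.8 11.5]
```

```bash
python3 -m jog '{"slide": [[-0.5,20,0],[-0.5,20,0],[-0.5,20,0],[-0.5,20,0],[-0.5,20,0],[0,0,0],[0,0,0]], "rot": [[0,0,-0.01],[0,0,0],[0,0,0],[0,0,0],[0,0,0],[0,0,0],[0,0,0]], "grip": [0.4,0.4,0.4,0.4,0.4,0.4,0.4]}'
python3 d.py 685 7.5 150 -40.7
python3 - <<'E'
from plant import read_camera
import cv2
a=read_camera("top")["color"][130:260,190:340,::-1];b=read_camera("scene")["color"][170:290,310:450,::-1]
o=cv2.hconcat([cv2.resize(a,(400,347),interpolation=2),cv2.resize(b,(400,347),interpolation=2)])
cv2.imwrite("pics/c3.png",cv2.convertScaleAbs(o,alpha=1.4))
E
```

```text
time_s: 7.12
position: [0.6836, 0.0069, 0.2304]
ee_rot: [0.909, 0.417, -0.0, -0.0]
wrist_force: [-0.5, 0.2, -0.3]
grip_width: 0.038
grasp_force: 0.0
p [683.6   6.9 230.4] tilt [-0.  0. -1.] F [-0.5  0.2 -0.3] w 0.0380039328331978 q [-0.09  0.56  1.38  0.    1.2   0.62] t 7.1167
yang -40.7370880130907
slide mm now [ 1.3  0.7 80.4] rotvec [-0.     0.    -0.001] slide after rot [ 1.3  0.7 80.4]
```

View pics/c3.png

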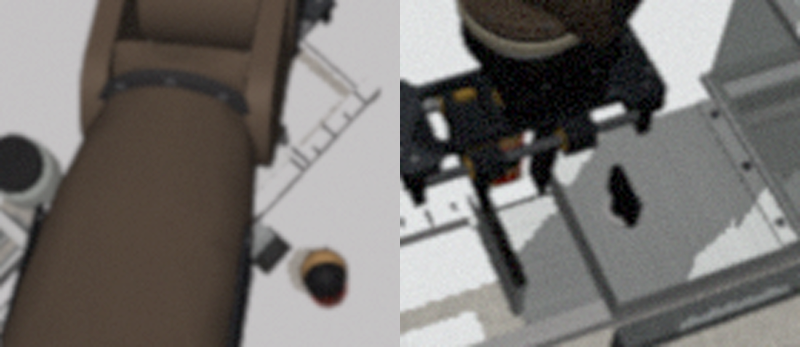

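The wing now stands crosswise (crop 623,195), and the fingers are over the lip at about (495,250). I'll go down and grip the lip.

```bash
python3 -m jog '{"slide": [[1,0.7,25],[0,0,25],[0,0,20],[0,0,15],[0,0,6],[0,0,0],[0,0,0],[0,0,0],[0,0,0],[0,0,0]], "rot": [[0,0,0],[0,0,0],[0,0,0],[0,0,0],[0,0,0],[0,0,0],[0,0,0],[0,0,0],[0,0,0],[0,0,0]], "grip": [0.4,0.4,0.4,0.4,0.4,0.2,0,0,0,0]}'
python3 d.py 685 7.5 140 -40.7
```

```text
time_s: 8.05
position: [0.6852, 0.0076, 0.1407]
ee_rot: [0.909, 0.417, 0.001, 0.001]
wrist_force: [7.7, -6.2, 0.8]
grip_width: 0.0102
grasp_force: 4.9
p [685.2   7.6 140.7] tilt [ 0.002 -0.    -1.   ] F [ 7.7 -6.2  0.8] w 0.010206222951054179 q [-0.09  0.65  1.47 -0.    1.02  0.62] t 8.05
yang -40.67606340607088
slide mm now [-0.2 -0.   0.7] rotvec [ 0.002 -0.001  0.   ] slide after rot [-0.2 -0.   0.7]
```

```bash
python3 -m jog '{"slide": [[0,0,0],[0,0,0],[0,0,0]], "rot": [[0,0,0],[0,0,0],[0,0,0]], "grip": [0,0,0]}'
python3 d.py 714 -17.4 140 -40.7
python3 -m jog '{"slide": [[0,4,0],[0,5,0],[0,5,0],[0,5,0],[0,5,0],[0,5,0],[0,5,0],[0,2,0],[0,1,0],[0,0,0],[0,0,0]], "rot": [[0,0,0],[0,0,0],[0,0,0],[0,0,0],[0,0,0],[0,0,0],[0,0,0],[0,0,0],[0,0,0],[0,0,0],[0,0,0]], "grip": [0,0,0,0,0,0,0,0,0,0,0]}'
python3 d.py 714 -17.4 140 -40.7
python3 - <<'E'
from plant import read_camera
import cv2
a=read_camera("top")["color"][140:210,270:350,::-1];b=read_camera("scene")["color"][220:290,280:360,::-1]
o=cv2.hconcat([cv2.resize(a,(400,350),interpolation=2),cv2.resize(b,(400,350),interpolation=2)])
cv2.imwrite("pics/c4.png",cv2.convertScaleAbs(o,alpha=1.4))
E
```

```text
time_s: 8.3
position: [0.6856, 0.0073, 0.1407]
ee_rot: [0.909, 0.417, 0.001, 0.001]
wrist_force: [5.1, -3.0, 5.5]
grip_width: 0.0081
grasp_force: 30.0
p [685.6   7.3 140.7] tilt [ 0.003 -0.    -1.   ] F [ 5.1 -3.   5.5] w 0.008116862232848316 q [-0.09  0.65  1.47 -0.    1.02  0.63] t 8.3
yang -40.71426560777511
slide mm now [-0.2 37.6  0.8] rotvec [ 0.002 -0.002 -0.   ] slide after rot [-0.2 37.6  0.7]
time_s: 9.22
position: [0.7117, -0.0155, 0.1407]
ee_rot: [0.909, 0.417, -0.001, -0.001]
wrist_force: [-7.4, 3.6, 10.6]
grip_width: 0.0079
grasp_force: 30.0
p [711.7 -15.5 140.7] tilt [-0.002  0.001 -1.   ] F [-7.4  3.6 10.6] w 0.00794334802062517 q [-0.11  0.69  1.39  0.    1.06  0.59] t 9.2167
yang -40.68290194799136
slide mm now [0.1 3.  0.7] rotvec [-0.002  0.     0.   ] slide after rot [0.1 3.  0.7]
```

View pics/c4.png

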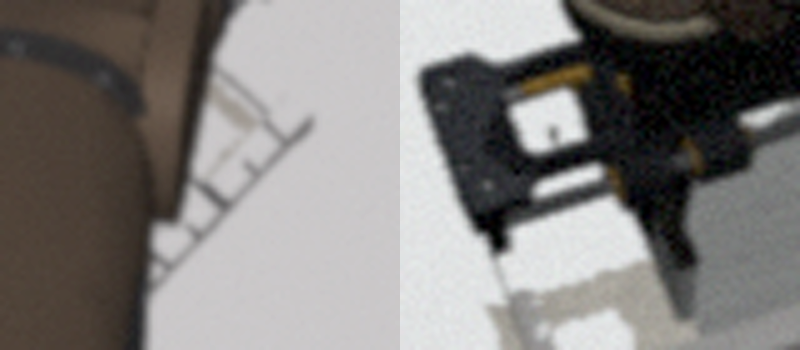

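The pointer's dark tip sits near the third mark at about (208,190) of the top crop. I'll enlarge that to measure the remainder.

Run:
```python
from plant import read_camera
import cv2,numpy as np
a=np.mean([read_camera("top")["color"][155:195,298:338,::-1] for _ in range(4)],0)
b=np.load("/tmp/top.npz")["color"][155:195,298:338,::-1]
f=lambda i:cv2.convertScaleAbs(cv2.resize(i.astype(np.float32),(400,400),interpolation=2),alpha=1.4)
cv2.imwrite("pics/c5.png",cv2.hconcat([f(a),f(b)]))
```

```text
(no output)
```

View pics/c5.png

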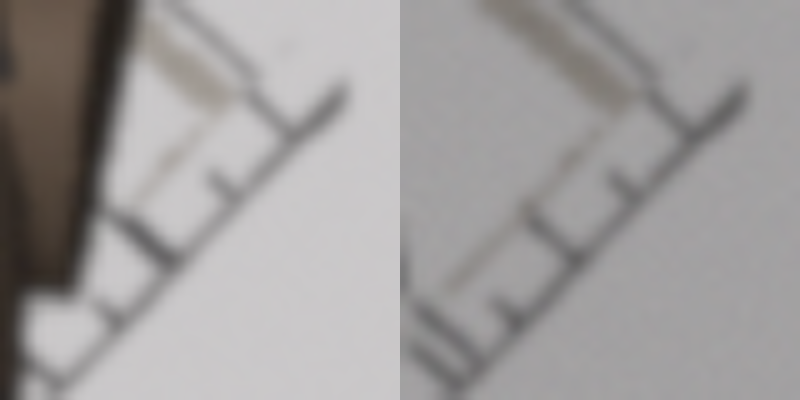

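```bash
cat > prof.py <<'E'
from h import *
from plant import read_camera,r
def prof(c,img):
    a=np.radians(-40.7);e=np.array([np.cos(a),np.sin(a),0]);n=np.array([np.sin(a),-np.cos(a),0])
    o=np.array([.6101,.0745,.12]);s=np.arange(.085,.192,.001);acc=0
    W=np.linalg.inv(c["T"]);rv=lambda p:(W[:3,:3]@p.T).T+W[:3,3]
    for y in np.arange(.056,.0625,.001):
        q=rv(o+s[:,None]*e+y*n)*[1,-1,-1]
        uv,_=cv2.projectPoints(q,np.zeros(3),np.zeros(3),c["camera_matrix"],c["dist"])
        acc=acc+cv2.remap(img,uv[:,0,0].astype(np.float32),uv[:,0,1].astype(np.float32),1)[:,0]
    return s*1000,acc/7
if __name__=="__main__":
    t=dict(np.load("/tmp/top.npz"));cs=[read_camera("top") for _ in range(4)]
    f=lambda i:i.mean(2).astype(np.float32)
    s,p0=prof(t,f(t["color"]));_,p1=prof(t,f(np.mean([c["color"] for c in cs],0)))
    for a,b,c in zip(s,p0,p1):print(int(a),int(b),int(c),end=" | ")
    print(r.sense()["position"])
E
python3 prof.py
```

```text
85 114 37 | 86 113 40 | 87 111 43 | 88 108 46 | 89 103 49 | 90 97 52 | 91 90 57 | 92 86 64 | 93 85 75 | 94 88 88 | 95 93 100 | 96 97 112 | 97 98 122 | 98 96 130 | 99 92 135 | 100 86 138 | 101 84 139 | 102 85 140 | 103 90 140 | 104 97 140 | 105 103 140 | 106 108 138 | 107 112 135 | 108 113 131 | 109 114 126 | 110 114 120 | 111 113 114 | 112 112 109 | 113 111 106 | 114 110 104 | 115 109 105 | 116 109 107 | 117 110 112 | 118 111 117 | 119 112 123 | 120 113 127 | 121 113 131 | 122 114 134 | 123 114 136 | 124 114 138 | 125 114 139 | 126 114 140 | 127 114 140 | 128 114 140 | 129 114 139 | 130 114 136 | 131 113 131 | 132 111 122 | 133 109 111 | 134 105 99 | 135 99 88 | 136 92 82 | 137 87 82 | 138 85 89 | 139 88 100 | 140 93 112 | 141 99 123 | 142 105 130 | 143 109 135 | 144 112 138 | 145 113 140 | 146 113 140 | 147 113 140 | 148 113 141 | 149 114 141 | 150 114 141 | 151 114 141 | 152 114 141 | 153 114 141 | 154 113 141 | 155 113 140 | 156 112 139 | 157 111 138 | 158 110 137 | 159 109 136 | 160 108 135 | 161 108 134 | 162 109 135 | 163 110 136 | 164 111 138 | 165 112 139 | 166 113 141 | 167 114 141 | 168 114 141 | 169 114 142 | 170 114 142 | 171 114 141 | 172 114 141 | 173 114 141 | 174 114 141 | 175 114 141 | 176 113 140 | 177 112 139 | 178 110 137 | 179 106 132 | 180 102 126 | 181 96 119 | 182 91 112 | 183 88 110 | 184 89 111 | 185 94 117 | 186 100 124 | 187 105 130 | 188 109 135 | 189 111 138 | 190 112 140 | 191 113 141 | [ 0.71167103 -0.01555338  0.14065825]
```

```bash
python3 -m jog '{"slide": [[0,1.4,0],[0,1.4,0],[0,0,0],[0,0,0]], "rot": [[0,0,0],[0,0,0],[0,0,0],[0,0,0]], "grip": [0,0,0,0]}'
python3 prof.py | tr '|' '\n' | awk '$1>=128&&$1<=146||/\[/' | paste -sd'|'
```

```text
time_s: 10.05
position: [0.7136, -0.0173, 0.1406]
ee_rot: [0.909, 0.417, -0.001, -0.001]
wrist_force: [-9.7, 3.9, 12.1]
grip_width: 0.0081
grasp_force: 30.0
 128 114 140 | 129 114 140 | 130 114 140 | 131 113 139 | 132 111 136 | 133 109 131 | 134 105 124 | 135 99 115 | 136 92 106 | 137 87 100 | 138 85 101 | 139 88 107 | 140 93 116 | 141 99 125 | 142 105 132 | 143 109 137 | 144 112 140 | 145 113 141 | 146 113 141 | [ 0.71366163 -0.01725906  0.14066908]
```

```bash
python3 -m jog '{"slide": [[0,1.2,0],[0,0,0],[0,0,0]], "rot": [[0,0,0],[0,0,0],[0,0,0]], "grip": [0,0,0]}'
python3 prof.py | tr '|' '\n' | awk '$1>=132&&$1<=144||/\[/' | paste -sd'|'
```

```text
time_s: 10.5
position: [0.7145, -0.018, 0.1407]
ee_rot: [0.909, 0.417, -0.001, -0.001]
wrist_force: [-8.8, 3.9, 11.8]
grip_width: 0.0075
grasp_force: 30.0
 132 111 139 | 133 109 136 | 134 105 131 | 135 99 122 | 136 92 112 | 137 87 102 | 138 85 96 | 139 88 95 | 140 93 100 | 141 99 109 | 142 105 119 | 143 109 128 | 144 112 134 | [ 0.7145014  -0.01803872  0.14067353]
```

```bash
python3 -m jog '{"slide": [[0,0,0],[0,0,0],[0,0,0],[0,0,0],[0,0,-10],[0,0,-30],[0,0,-40],[0,0,-40],[0,0,-40],[0,0,-30]], "rot": [[0,0,0],[0,0,0],[0,0,0],[0,0,0],[0,0,0],[0,0,0],[0,0,0],[0,0,0],[0,0,0],[0,0,0]], "grip": [0.1,0.25,0.4,0.4,0.4,0.4,0.4,0.4,0.4,0.4]}'
python3 -m jog '{"slide": [[-20,-36,0],[-20,-36,0],[-20,-36,0],[-20,-36,0],[-20,-36,0],[-20,-36,0],[-20,-36,0],[0,0,0],[0,0,0]], "rot": [[0,0,0],[0,0,0],[0,0,0],[0,0,0],[0,0,0],[0,0,0],[0,0,0],[0,0,0],[0,0,0]], "grip": [0.4,0.4,0.4,0.4,0.4,0.4,0.4,0.4,0.4]}'
python3 d.py 236 579 330 -40
python3 prof.py | tr '|' '\n' | awk '$1>=85&&$1<=144' | paste -sd'|'
```

```text
time_s: 11.53
position: [0.7158, -0.0191, 0.3343]
ee_rot: [0.909, 0.417, 0.002, 0.001]
wrist_force: [0.6, 0.4, 0.4]
grip_width: 0.0378
grasp_force: 0.0
time_s: 12.28
position: [0.4322, 0.0394, 0.3311]
ee_rot: [0.909, 0.418, 0.001, 0.001]
wrist_force: [1.3, -0.6, 0.6]
grip_width: 0.0381
grasp_force: 0.0
p [432.2  39.4 331.1] tilt [ 0.003 -0.    -1.   ] F [ 1.3 -0.6  0.6] w 0.038121059172029 q [-0.06  0.09  1.82  0.    1.23  0.65] t 12.2833
yang -40.64413769140281
slide mm now [ 281.6 -500.3    0.6] rotvec [ 0.002 -0.002 -0.011] slide after rot [ 287.3 -497.1    1.1]
85 114 123 | 86 113 122 | 87 111 121 | 88 108 117 | 89 103 112 | 90 97 105 | 91 90 98 | 92 86 93 | 93 85 93 | 94 88 96 | 95 93 103 | 96 97 110 | 97 98 116 | 98 96 120 | 99 92 122 | 100 86 123 | 101 84 124 | 102 85 124 | 103 90 124 | 104 97 124 | 105 103 124 | 106 108 124 | 107 112 125 | 108 113 125 | 109 114 125 | 110 114 124 | 111 113 124 | 112 112 123 | 113 111 121 | 114 110 120 | 115 109 120 | 116 109 120 | 117 110 120 | 118 111 121 | 119 112 122 | 120 113 123 | 121 113 124 | 122 114 124 | 123 114 124 | 124 114 124 | 125 114 124 | 126 114 124 | 127 114 124 | 128 114 124 | 129 114 124 | 130 114 124 | 131 113 124 | 132 111 122 | 133 109 119 | 134 105 114 | 135 99 107 | 136 92 98 | 137 87 89 | 138 85 83 | 139 88 83 | 140 93 88 | 141 99 95 | 142 105 104 | 143 109 112 | 144 112 117
```

Run:
```python
from plant import read_camera
import cv2
a=read_camera("top")["color"][120:250,190:340,::-1];b=read_camera("scene")["color"][170:290,290:430,::-1]
o=cv2.hconcat([cv2.resize(a,(400,347),interpolation=2),cv2.resize(b,(400,347),interpolation=2)])
cv2.imwrite("pics/c6.png",cv2.convertScaleAbs(o,alpha=1.4))
```

```text
(no output)
```

View pics/c6.png

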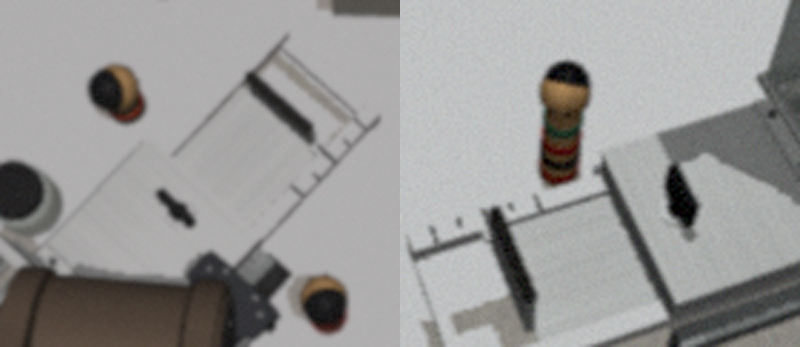

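The wing is crosswise, the pointer is on the third mark, and the dolls and jar haven't moved.

```bash
python3 -c "from plant import r;print(r.finish_job())"
```

```text
the job is handed in; nothing more can be done
None
```

The job is handed in after about 13 s of robot time: I turned the stud about 1.56 rad, and the last pictures show it crosswise. I then pulled the gate out, and its pointer is within about 1 mm of the middle mark. The dolls and jar look unmoved. I did not measure the stud's height after the click, and the hand-in gave no verdict.

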